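# Fence the glass slab and hold the curing timer at its third click

### The arm

A 6-joint arm with a two-finger parallel gripper is mounted at the origin on the work surface. World frame = base frame: x ahead of the robot, y to its left, z up, the work surface at z = 0. Lengths are in mm, angles in rad, forces in N, time in s.
With the tool pointing down it reaches from about 275 to 1000 mm from the base axis. Payload 8.4 kg.
Tool frame: the origin (TCP) lies between the finger pads; the fingertips stand 8 mm ahead of it and the grasp point (between the pads) lies 11 mm behind it (tcp_to_tips is the distance from the TCP to the fingertips, in mm); z points along the fingers, y is the line along which they close (so a half turn about z gives the same grasp; the last joint's range is limited). The gripper opens to 85 mm and grips with 20 to 120 N. Pads are 22 mm wide; open, the fingers measure 114 mm over their backs; the gripper's body (76 mm by 85 mm) begins 54 mm behind the grasp point. The pads swing forward as they close: fully open they stand 13 mm farther back than shut.
Start: joints at [-1.335, 0.353, 1.633, -0, 1.155, -0.002], TCP at [147.227, -607.414, 239.281] pointing down, gripper open.
Joint ranges: [-2.63, 2.63], [-0.92, 2.1], [0.06, 2.66], [-1.3, 4.44], [0, 2.69], [-3.02, 3.02]. Speed limits (rad/s): [2.22, 2.22, 2.79, 3.14, 3.14, 3.14].

### API

Orientations are given as [roll, pitch, yaw] about the fixed x, y, z axes, in that order (R = Rz(yaw) Ry(pitch) Rx(roll)).
In Python, from rig import * gives the robot as it stands.
- The arm moves only by the tool step_arm, never from a script. Its argument "motion" is a list of rows, each an object with "claw": the finger opening in mm, from 0 to 85.4; "delta_pos": the shift along the tool's x, y, z in mm, a list of three; "turn": the turn about the tool's z in rad. In form: [{"claw": claw, "delta_pos": [dx, dy, dz], "turn": turn}, ...]. A call has 1 to 8 rows; each row shifts and turns the commanded pose from where the row before left it, along the tool's axes as they then stand; what a row does not reach is not made up. A row lasts 1/12 s, in which the tool goes at most 41.7 mm and 7.16 degrees, less where a joint would pass 70% of its speed; a pose out of reach is approached as far as the arm can. A call is refused whole if a number of a shift passes 41.7 or a number of a turn 0.125, either way. A call with a gripper value outside its range is refused whole. The fingers move at their own pace and stop on an object; "force" is the grip in N (left out, the last holds). Time passes only in rows, so rows that do not move let the fingers close. It gives the time, the measured TCP pose, the force, the opening and the grip force at its end, in the units of the state.
- sense(): the state, without advancing time (a new reading comes with each control period).
- grab_frame(name): name is "scene" or "top" or "wrist"; returns a dict with "img" (480x640x3 uint8, red, green, blue), "vertical_fov" (degrees; the focal length in pixels is half the picture's height over the tangent of half this angle, whatever the lens; pixels are square), "cx", "cy" (the principal point, pixels), "R" (3x3) and "t" (3): a world point X has camera coordinates R X + t. Camera axes: x right, y down, z forward; pixel columns grow to the right and rows downward; lengths in mm; the calibration is good to about 2 mm. The wrist camera is an equidistant fisheye: a pixel r from the principal point sees the ray r / f radians off the axis. A picture is of the moment at which its call begins. There is no depth.
- sign_off(): hands the job in; it is judged then, once.
The state is a dict: "clock": time; "qpos": joint angles; "qvel": joint speeds; "joint_efforts": joint torques, N m; "eef_pos": TCP position; "tcp_rot": TCP orientation; "contact_force": force on the tool from outside, world axes, zero at the start; "wrist_torque": the same for the moment, N m; "opening": opening from 0.0 (shut) to 1.0 (fully open); "grasp_force": force on a finger pad.
Only numpy, scipy, OpenCV 4.12 (cv2) and the standard library are available. Lean on these libraries where they do the work, as an engineer would, in place of code of your own. Each camera call takes 0.05 s, during which the arm holds its last target. There are 200 camera calls.

### The job

Lay the dark steel straightedge flat on the curing board, flush along the slab's near long edge (the one away from the strip lamp) and about centred on it, and let go of it. Then press the timer's spring-return dial down with the gripper, past its first two clicks to the third and no farther, and finish while still holding it there against its spring. Leave the bottle neck, the jar and the glass sample where they are.

Things in the scene. Friction and masses are not known exactly. Their poses are not given: they have to be found in the camera images.
- board: Fixed grey board on the table, 230 x 260 x 16 mm (x, y, z), origin at the centre of its underside. Fixed on it: a green glass slab 100 x 180 x 8 mm (board x -25 to 75 mm, y -90 to 90 mm, top 24 mm above the table) and beyond it an aluminium strip lamp (x 87 to 111 mm, y -110 to 110 mm, top 50 mm). The slab's near edge faces board -x, with 90 mm of bare board before it. Place and yaw vary.
- slab_edge (a point): Midpoint of the slab's near long edge, at the height of the board's upper face (16 mm above the table), with the board's axes: the edge runs 180 mm along y, the bare board is on the -x side.
- straightedge: Loose dark steel straightedge, 0.2 to 0.4 kg: flat base 40 x 200 x 5 mm (x, y, z) with a central upright grip ridge 14 mm wide (x), 120 mm long (y), top 40 mm above the underside. Symmetric. Origin: centre of its underside, z up. Lying flush, its origin is 20 mm to the -x side of slab_edge. Fingertips 12 mm or more above its underside clear the slab's top.
- end_a (a point): Middle of the straightedge's end at its +y, on the underside (100 mm from its origin).
- end_b (a point): Middle of the straightedge's end at its -y, on the underside (100 mm from its origin).
- timer: Fixed grey timer box; origin under the dial's axis at table height. Housing x -40 to 60, y -35 to 35, height 115 mm, plus a 12 mm knob on top. On its +y side a light index disc, 110 mm wide, with four dark pips (rest and three clicks), and on it the black dial (68 mm) whose arm points to timer -x. The dial turns about a line along timer y, 90 mm above the table, at x = 0. Place and yaw vary.
- dial (a joint): Dial angle (rad): 0 at rest with the arm 0.4 rad above level, growing as the bar is pressed down. Clicks (dips in the force) at 0.267, 0.533 and 0.80 (third: arm 0.4 rad below level); farther on is a hard stop at 0.95. The spring returns it to 0 when released: about 5 N at the bar at the start, 10 N at the third click, give or take 3 N around the clicks.
- dial_bar (a point): Centre of the steel press bar at the end of the dial's arm: round, 18 mm in diameter, 50 mm long along timer y. It moves with the dial: at timer x = -85 mm cos(0.4 - joint), y = 70 mm, height = 90 mm + 85 mm sin(0.4 - joint). Press it from above; at the third click its top is 66 mm above the table.
- bottle_neck: Loose cut-off green bottle neck, 36 mm wide, 72 mm high, upright; origin at the centre of its underside. To be left alone.
- jar: Loose clear jar with a steel lid, 60 mm wide, 90 mm high; origin at the centre of its underside. To be left alone.
- sample: Loose green glass sample tile 45 x 65 x 12 mm; origin at the centre of its underside. To be left alone.
Things that resemble listed ones, but are neither listed nor needed, are in the scene too. Several things look just like the straightedge: the one meant starts farthest from the robot's base. Of the things that look like the timer, the larger one is meant.

How it is judged:
By the outcome, as a careful person would: the job done as asked, in the order asked, and still so for the second after the job is handed in, while the arm keeps its last pose, push and grip.
It also fails if it takes over 56 s, if anything falls off the work surface, if the arm or the gripper's body presses on something with over 40 N, if the wrist force passes 120 N, or if a joint passes its speed limit or range.

## Working session

There is one attempt and no reset: what is moved stays moved. The work goes in short steps, Python scripts to look and compute and a tool call to move; the robot and the scene stay as the last step left them, time stands still between calls to the robot, and variables do not carry over. Pictures are saved under pics/ and viewed, at most 10 in all, crops included, and the job is handed in when it is done.

Besides the shell and the picture viewer there is one more tool, called after "Call:" by a JSON object that holds its "api" and its "payload". step_arm: Moves the arm, as the interface text tells. Its arguments: {"type":"object","properties":{"motion":{"type":"array","items":{"type":"object","properties":{"claw":{"type":"number"},"delta_pos":{"type":"array","items":{"type":"number"}},"turn":{"type":"number"}}}},"force":{"type":"number"}},"required":["motion"]}

```bash
mkdir -p pics; ls
cat > h.py <<'E'
from rig import *
import numpy as np, cv2
def shot(n,f):
    d=grab_frame(n); cv2.imwrite('pics/%s.png'%f,d['img'][:,:,::-1]); np.save('pics/%s.npy'%f,d,allow_pickle=True); return d
def load(f): return np.load('pics/%s.npy'%f,allow_pickle=True).item()
def ray(d,u,v,fish=False):
    f=240/np.tan(np.radians(d['vertical_fov'])/2); x=(u-d['cx'])/f; y=(v-d['cy'])/f
    if fish:
        r=np.hypot(x,y)+1e-12; c=np.array([x/r*np.sin(r),y/r*np.sin(r),np.cos(r)])
    else: c=np.array([x,y,1.])
    R=np.array(d['R']); return -R.T@np.array(d['t']), R.T@c/np.linalg.norm(c)
def onz(d,u,v,z,fish=False):
    o,r=ray(d,u,v,fish); return o+r*(z-o[2])/r[2]
def tri(*rs):
    A=0;b=0
    for o,r in rs: P=np.eye(3)-np.outer(r,r); A=A+P; b=b+P@o
    p=np.linalg.solve(A,b); return p,[np.linalg.norm((np.eye(3)-np.outer(r,r))@(p-o)) for o,r in rs]
def proj(d,X,fish=False):
    f=240/np.tan(np.radians(d['vertical_fov'])/2); c=np.array(d['R'])@np.array(X,float)+np.array(d['t'])
    if fish:
        h=np.hypot(c[0],c[1]); s=f*np.arctan2(h,c[2])/max(h,1e-9); return np.array([d['cx']+c[0]*s,d['cy']+c[1]*s])
    return np.array([d['cx']+f*c[0]/c[2],d['cy']+f*c[1]/c[2]])
E
python3 - <<'E'
from h import *
for n in('scene','top','wrist'):
    d=shot(n,n+'0'); print(n,d['vertical_fov'],d['cx'],d['cy'],-np.array(d['R']).T@d['t'])
print(sense())
E
```

```text
pics
scene 53.75110370624633 321.73530092703515 230.39080835333584 [1104.13953329    3.16139269 1001.49283826]
top 48.940002552571784 309.52109171757076 229.82943417161798 [ 405.4109577  -104.00295144 1175.75692515]
wrist 65.70646984690485 323.19532986982836 239.30736196871914 [ 226.024397   -587.55341647  372.10084973]
{'clock': 0.15, 'qpos': array([-1.33541856e+00,  3.53489397e-01,  1.63394792e+00, -2.06044676e-05,
        1.15518177e+00, -2.44749619e-03]), 'qvel': array([-0.00084916, -0.00166324, -0.00270413,  0.00151632, -0.00010487,
       -0.00054187]), 'joint_efforts': array([-5.90092641e-04, -6.05638576e+01, -3.42337704e+01, -8.86137559e-05,
        6.19066806e-03,  1.69934799e-05]), 'eef_pos': array([ 147.1291179 , -607.08510861,  238.74050048]), 'tcp_rot': array([-3.14056618e+00,  1.63295847e-05,  2.37833604e-01]), 'contact_force': array([ 0.07401417, -0.19022558,  0.53380371]), 'wrist_torque': array([-0.05699136,  0.02440911, -0.02995267]), 'grasp_force': 0.0, 'opening': 0.9980627791685139}
```

View pics/top0.png

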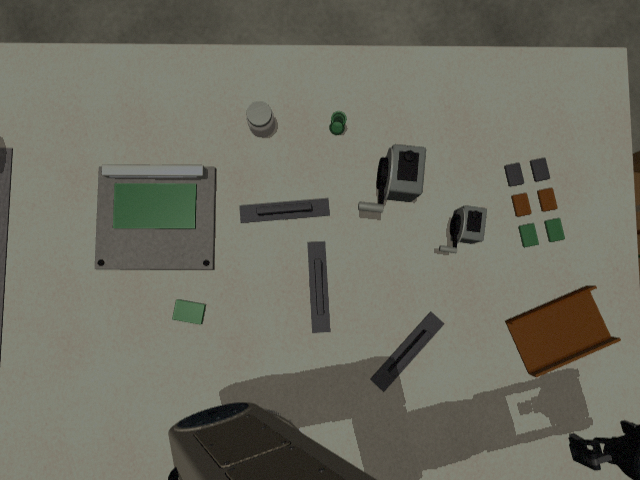

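View pics/scene0.png

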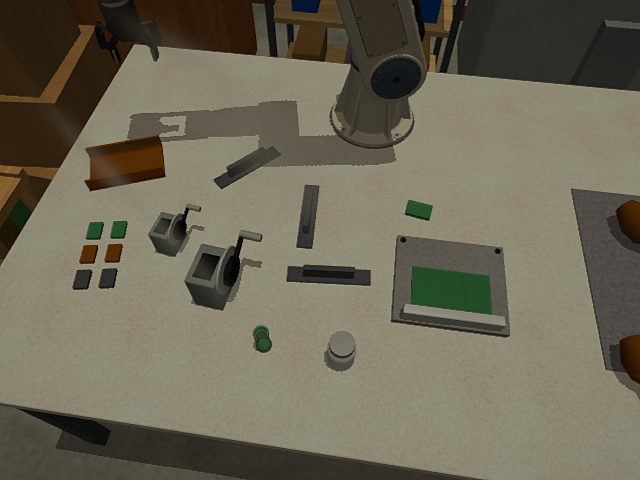

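The top view has world +x up and +y left. The straightedge farthest from the base is at (284,210). The board is at (156,217), with the slab's near edge at row ~230 and the lamp above it. The large timer is at (405,172), with its bar at (371,208). The scene view shows the same straightedge at (329,274), the slab at (451,290) and the bar at (250,237).

```bash
cat > m.py <<'E'
from h import *
T=load('top0');S=load('scene0')
def quad(d,box,fn,show=None):
    x0,y0,x1,y1=box; im=d['img'][y0:y1,x0:x1].astype(int); m=fn(im).astype(np.uint8)
    m=cv2.morphologyEx(m,cv2.MORPH_CLOSE,np.ones((3,3)))
    c=max(cv2.findContours(m,0,1)[0],key=cv2.contourArea); h=cv2.convexHull(c)
    p=h
    for e in np.arange(1,12,.5):
        p=cv2.approxPolyDP(h,e,True)
        if len(p)<=4: break
    return p[:,0]+[x0,y0],cv2.contourArea(c)
green=lambda i:(i[...,1]>i[...,0]+25)&(i[...,1]>i[...,2]+15)
E
python3 - <<'E'
from m import *
dark=lambda i:(i.sum(2)<300)
for nm,d,b in(('T',T,(232,190,338,230)),('S',S,(280,258,378,290))):
    i=d['img'][b[1]:b[3],b[0]:b[2]].astype(int); print(nm,'bg',np.median(i,(0,1)),'edge',*quad(d,b,dark))
    
for nm,d,b in(('T',T,(105,178,205,236)),('S',S,(405,260,500,318))): 
    p,a=quad(d,b,green);print(nm,'slab',p.tolist(),a)
    if nm=='T':
        P=[onz(d,*q,24)for q in p]; print(np.round(P,1),[np.linalg.norm(P[k]-P[k-1])for k in range(len(P))])
def crop(d,b,s): return cv2.resize(d['img'][b[1]:b[3],b[0]:b[2]],None,fx=s,fy=s,interpolation=cv2.INTER_CUBIC)
def put(c,W,H): return c[:H,:W]
o=np.zeros((600,800,3),np.uint8)
for (d,b,s,x,y) in((T,(350,137,432,222),3.5,0,0),(T,(90,155,222,275),3.2,300,0),(S,(180,225,270,310),3.3,0,300),(S,(280,235,400,325),3,300,390)):
    c=crop(d,b,s)[:600-y,:800-x]; o[y:y+c.shape[0],x:x+c.shape[1]]=c
cv2.imwrite('pics/crop0.png',o[:,:,::-1])
E
```

```text
T bg [129. 128. 114.] edge [[328 198]
 [329 215]
 [240 222]
 [240 205]] 1529.5
S bg [143. 136. 115.] edge [[287 268]
 [370 270]
 [370 285]
 [286 281]] 1364.0
T slab [[195, 184], [194, 227], [113, 227], [115, 184]] 3459.5
[[616.2 140.6  24. ]
 [520.7 140.4  24. ]
 [519.8 317.4  24. ]
 [615.1 316.8  24. ]] [np.float64(176.16477356812905), np.float64(95.45360968902402), np.float64(176.97102157291482), np.float64(95.3421668530798)]
S slab [[413, 266], [488, 276], [491, 313], [411, 303]] 2866.5
```

View pics/crop0.png

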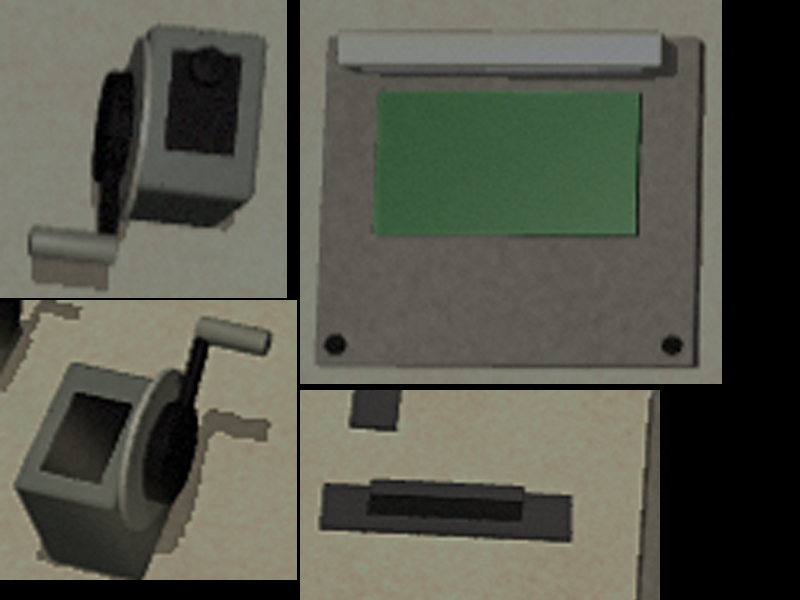

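The crops show the bar clear of the dial arm (top ≈(370.7,206.3), scene ≈(251,236)), the ridge up on the base, and bare board in front of the slab.

Run:
```python
from m import *
np.set_printoptions(precision=1,suppress=True)
f=lambda a,b:tri(ray(T,*a),ray(S,*b))
def sub(d,p): # half-pixel grow from centroid
    p=np.array(p,float);c=p.mean(0);return p+.5*np.sign(p-c)
print('bar',f((370.7,206.3),(250.9,236)),f((358.8,205.6),(261.2,237.7)),f((382.7,207),(240.8,234.3)))
# edge corners ; T: R-far,R-near,L-near,L-far ; scene: right = +y, bottom = +x
te=sub(T,[[328,198],[329,215],[240,222],[240,205]]); se=sub(S,[[287,268],[370,270],[370,285],[286,281]])
for a,b in zip(te,[se[3],se[0],se[1],se[2]]): print('edge',*f(a,b))
P=np.array([onz(T,*a,5) for a in te]);print(P.mean(0),[np.linalg.norm(P[k]-P[k-1])for k in range(4)], 'yaw ydir',np.degrees(np.arctan2(-(P[3]+P[2]-P[0]-P[1])[0],(P[3]+P[2]-P[0]-P[1])[1])))
P=np.array([onz(S,*a,5) for a in se]);print('S',P.mean(0))
ts=sub(T,[[195,184],[194,227],[113,227],[115,184]]); ss=sub(S,[[413,266],[488,276],[491,313],[411,303]])
print('slab near R,L',*f(ts[1],ss[0]),*f(ts[2],ss[1]))
P=np.array([onz(T,*a,24) for a in ts]);print(P,P.mean(0))
d=(P[2]-P[1]);e=(P[3]-P[0]);print('yaw',[np.degrees(np.arctan2(-q[0],q[1])) for q in(d,e)])
# board corners T
for q in((97,167),(216,166),(214.5,269.5),(95.5,269.5)):print('brd',onz(T,*q,16))
print('knob',f((350+208/3.5,137+65/3.5),(0,0))[0] if 0 else onz(T,350+208/3.5,137+65/3.5,127))
# housing top corners from crops
for a in((150,30),(265,37),(252,197),(137,190)):print('hous',onz(T,350+a[0]/3.5,137+a[1]/3.5,115))
```

```text
bar (array([ 554.1, -233.7,  124.8]), [np.float64(1.1599438882714017), np.float64(1.159943888271374)]) (array([ 555.4, -209.9,  125.2]), [np.float64(0.9783603905821949), np.float64(0.9783603905821776)]) (array([ 552.8, -257.5,  124.5]), [np.float64(1.6033327188775357), np.float64(1.6033327188774469)])
edge [ 591.3 -155.2    1.6] [np.float64(0.11977887400321409), np.float64(0.11977887400330126)]
edge [ 551.2 -159.1   -2.1] [np.float64(1.3226626160849213), np.float64(1.3226626160849746)]
edge [533.   42.3   8.2] [np.float64(0.6422781533829166), np.float64(0.6422781533829227)]
edge [573.8  44.9   3.9] [np.float64(0.7023029790923092), np.float64(0.7023029790923105)]
[561.9 -56.3   5. ] [np.float64(199.96324902431002), np.float64(40.736464389613225), np.float64(201.5307875476393), np.float64(40.52815508953664)] yaw ydir 4.831577450630623
S [563.4 -56.6   5. ]
slab near R,L [519.2 138.4  28.1] [np.float64(0.05677689351702932), np.float64(0.05677689351707267)] [518.5 316.9  25.5] [np.float64(0.9590217581674997), np.float64(0.9590217581674748)]
[[617.3 139.6  24. ]
 [519.6 139.3  24. ]
 [518.7 318.4  24. ]
 [616.2 318.   24. ]] [567.9 228.8  24. ]
yaw [np.float64(0.3045454394238446), np.float64(0.3435893407438519)]
brd [654.7 361.2  16. ]
brd [658.6  96.6  16. ]
brd [428.2  94.9  16. ]
brd [427.  354.7  16. ]
knob [ 658.3 -313.9  127. ]
hous [ 681.9 -282.5  115. ]
hous [ 678.2 -350.1  115. ]
hous [ 583.1 -340.9  115. ]
hous [ 586.8 -273.9  115. ]
```

```bash
cat > plan.py <<'E'
from h import *
import sys
def plan(tx,ty,tz,psi,smax=32,tmax=.1,src=None):
    s=sense(); p=np.array(s['eef_pos'] if src is None else src[:3],float); y=s['tcp_rot'][2] if src is None else src[3]
    g=np.array([tx,ty,tz],float); n=int(max(np.ceil(np.linalg.norm(g-p)/smax),np.ceil(abs(psi-y)/tmax),1)); w=(g-p)/n; t=(y-psi)/n
    print(np.round(p,1),round(y,3),'n',n)
    for k in range(n):
        c,q=np.cos(y),np.sin(y); x=[w@[c,q,0],w@[q,-c,0],-w[2]]
        print(np.round(x,1).tolist(),round(t,3)); y-=t
    print('F',s['contact_force'],'open',s['opening']*85.4,s['grasp_force'],'t',s['clock'])
if __name__=='__main__': plan(*map(float,sys.argv[1:]))
E
python3 plan.py 562 -56.5 200 1.655
```

```text
[ 147.1 -607.1  238.7] 0.238 n 22
[24.2, -19.9, 1.8] -0.064
[25.5, -18.3, 1.8] -0.064
[26.6, -16.6, 1.8] -0.064
[27.6, -14.9, 1.8] -0.064
[28.5, -13.1, 1.8] -0.064
[29.3, -11.2, 1.8] -0.064
[29.9, -9.3, 1.8] -0.064
[30.5, -7.3, 1.8] -0.064
[30.9, -5.4, 1.8] -0.064
[31.2, -3.4, 1.8] -0.064
[31.3, -1.3, 1.8] -0.064
[31.3, 0.7, 1.8] -0.064
[31.2, 2.7, 1.8] -0.064
[31.0, 4.7, 1.8] -0.064
[30.6, 6.7, 1.8] -0.064
[30.1, 8.6, 1.8] -0.064
[29.5, 10.6, 1.8] -0.064
[28.8, 12.4, 1.8] -0.064
[27.9, 14.3, 1.8] -0.064
[26.9, 16.0, 1.8] -0.064
[25.8, 17.7, 1.8] -0.064
[24.6, 19.3, 1.8] -0.064
F [ 0.07401417 -0.19022558  0.53380371] open 85.23456134099109 0.0 t 0.15
```

Call:
{"api": "step_arm", "payload": {"motion": [{"claw":85,"delta_pos":[24,-20,2],"turn":-0.064},{"claw":85,"delta_pos":[25.5,-18,2],"turn":-0.064},{"claw":85,"delta_pos":[26.5,-16.5,2],"turn":-0.064},{"claw":85,"delta_pos":[27.5,-15,2],"turn":-0.064},{"claw":85,"delta_pos":[28.5,-13,2],"turn":-0.064},{"claw":85,"delta_pos":[29.5,-11,2],"turn":-0.064},{"claw":85,"delta_pos":[30,-9.5,2],"turn":-0.064},{"claw":85,"delta_pos":[30.5,-7.5,2],"turn":-0.064}]}}

```text
clock: 0.82
eef_pos: [298.8, -405.9, 223.1]
tcp_rot: [-3.141, -0.0, 0.753]
contact_force: [0.8, 0.1, 0.1]
opening: 0.994
grasp_force: 0.0
```

Call:
{"api": "step_arm", "payload": {"motion": [{"claw":85,"delta_pos":[31,-5.5,2],"turn":-0.064},{"claw":85,"delta_pos":[31,-3.5,2],"turn":-0.064},{"claw":85,"delta_pos":[31.5,-1.5,2],"turn":-0.064},{"claw":85,"delta_pos":[31.5,0.5,2],"turn":-0.064},{"claw":85,"delta_pos":[31,2.5,2],"turn":-0.064},{"claw":85,"delta_pos":[31,4.5,2],"turn":-0.064},{"claw":85,"delta_pos":[30.5,6.5,2],"turn":-0.064},{"claw":85,"delta_pos":[30,8.5,2],"turn":-0.064}]}}

```text
clock: 1.48
eef_pos: [449.7, -205.8, 207.1]
tcp_rot: [-3.142, 0.0, 1.265]
contact_force: [-0.0, -0.6, 0.6]
opening: 0.996
grasp_force: 0.0
```

```bash
python3 plan.py 562 -56.5 200 1.655
```

```text
[ 449.7 -205.8  207.1] 1.265 n 6
[29.4, 10.4, 1.2] -0.065
[28.6, 12.2, 1.2] -0.065
[27.8, 14.1, 1.2] -0.065
[26.8, 15.9, 1.2] -0.065
[25.7, 17.6, 1.2] -0.065
[24.5, 19.2, 1.2] -0.065
F [-0.0366955  -0.64790938  0.64019055] open 85.07939870968465 0.0 t 1.4833
```

Call:
{"api": "step_arm", "payload": {"motion": [{"claw":85,"delta_pos":[29.5,10.5,1],"turn":-0.065},{"claw":85,"delta_pos":[28.5,12,1],"turn":-0.065},{"claw":85,"delta_pos":[28,14,1],"turn":-0.065},{"claw":85,"delta_pos":[27,16,1],"turn":-0.065},{"claw":85,"delta_pos":[25.5,17.5,1],"turn":-0.065},{"claw":85,"delta_pos":[24.5,19,1],"turn":-0.065},{"claw":85,"delta_pos":[0,0,0],"turn":0}]}}

```text
clock: 2.07
eef_pos: [564.4, -54.5, 201.1]
tcp_rot: [3.14, -0.001, 1.658]
contact_force: [-0.4, 0.3, -0.0]
opening: 0.992
grasp_force: 0.0
```

Run:
```python
from h import *
d=shot('wrist','w1'); s=sense(); print(s['eef_pos'],s['tcp_rot'][2])
# predicted corners of the base (top, z=5)
c,q=np.cos(.084),np.sin(.084)
for a,b in((20,100),(20,-100),(-20,-100),(-20,100)): print(proj(d,[562+c*a-q*b,-56.4+q*a+c*b,5],True))
```

```text
[562.72497968 -56.16207065 200.89396681] 1.6552371909871249
[343.79382636 101.64575341]
[340.46698462 308.69535386]
[300.88903394 308.63096929]
[297.76263998 101.61308653]
```

View pics/w1.png

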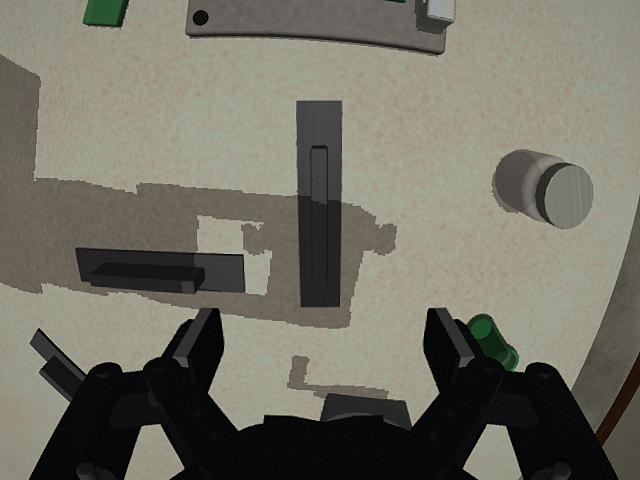

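The wrist view shows the base corners at (342,100), (339,307), (301,307) and (297,100), within about 1 px of the prediction. Its pose is confirmed, so I'm descending.

Call:
{"api": "step_arm", "payload": {"motion": [{"claw":60,"delta_pos":[0,-0.5,35],"turn":0},{"claw":60,"delta_pos":[0,0,35],"turn":0},{"claw":60,"delta_pos":[0,0,35],"turn":0},{"claw":60,"delta_pos":[0,0,35],"turn":0},{"claw":60,"delta_pos":[0,0,25],"turn":0},{"claw":60,"delta_pos":[0,0,12],"turn":0},{"claw":40,"delta_pos":[0,0,0],"turn":0},{"claw":30,"delta_pos":[0,0,0],"turn":0}]}}

```text
clock: 2.78
eef_pos: [560.9, -58.7, 24.6]
tcp_rot: [-3.141, -0.0, 1.651]
contact_force: [0.0, 0.2, 0.1]
opening: 0.431
grasp_force: 0.0
```

Call:
{"api": "step_arm", "payload": {"force": 60, "motion": [{"claw":20,"delta_pos":[0,0,0],"turn":0},{"claw":8,"delta_pos":[0,0,0],"turn":0},{"claw":5,"delta_pos":[0,0,0],"turn":0},{"claw":5,"delta_pos":[0,0,0],"turn":0},{"claw":5,"delta_pos":[0,0,0],"turn":0}]}}

```text
clock: 3.2
eef_pos: [562.6, -58.5, 26.3]
tcp_rot: [3.138, 0.001, 1.652]
contact_force: [-1.3, -2.1, 8.3]
opening: 0.153
grasp_force: 59.8
```

Call:
{"api": "step_arm", "payload": {"motion": [{"claw":5,"delta_pos":[0,0,-8],"turn":0},{"claw":5,"delta_pos":[0,0,-20],"turn":0},{"claw":5,"delta_pos":[0,0,-25],"turn":0},{"claw":5,"delta_pos":[0,0,-25],"turn":0},{"claw":5,"delta_pos":[0,0,0],"turn":0}]}}

```text
clock: 3.62
eef_pos: [563.9, -58.4, 107.5]
tcp_rot: [3.134, 0.001, 1.652]
contact_force: [1.8, 0.3, -2.6]
opening: 0.148
grasp_force: 59.0
```

```bash
python3 plan.py 493 230 90 1.576 30
python3 - <<'E'
from h import *
p=[]
for k in range(4):
    s=sense(); d=grab_frame('top'); p.append(np.r_[s['eef_pos'],s['tcp_rot'],s['contact_force']])
print(np.round(p,3))
E
```

```text
[563.9 -58.4 107.5] 1.652 n 10
[29.3, -4.7, 1.7] 0.008
[29.3, -5.0, 1.7] 0.008
[29.2, -5.2, 1.7] 0.008
[29.2, -5.4, 1.7] 0.008
[29.2, -5.6, 1.7] 0.008
[29.1, -5.8, 1.7] 0.008
[29.1, -6.1, 1.7] 0.008
[29.0, -6.3, 1.7] 0.008
[29.0, -6.5, 1.7] 0.008
[28.9, -6.7, 1.7] 0.008
F [ 1.76048279  0.29256053 -2.61471517] open 12.667571545462867 58.969311118125916 t 3.6167
[[ 5.63916e+02 -5.84090e+01  1.07477e+02  3.13400e+00  1.00000e-03
   1.65200e+00  1.76000e+00  2.93000e-01 -2.61500e+00]
 [ 5.63054e+02 -5.83450e+01  1.05447e+02  3.13600e+00  1.00000e-03
   1.65200e+00 -2.51000e-01  8.27000e-01 -2.57400e+00]
 [ 5.61806e+02 -5.82130e+01  1.03725e+02  3.13900e+00  0.00000e+00
   1.65200e+00 -7.27000e-01  9.38000e-01 -3.01800e+00]
 [ 5.60846e+02 -5.81180e+01  1.02473e+02  3.14100e+00  0.00000e+00
   1.65200e+00 -3.40000e-01  1.08000e-01 -3.65900e+00]]
```

Call:
{"api": "step_arm", "payload": {"motion": [{"claw":5,"delta_pos":[29,-4.5,0],"turn":0.008},{"claw":5,"delta_pos":[29,-4.5,0],"turn":0.008},{"claw":5,"delta_pos":[29,-5,0],"turn":0.008},{"claw":5,"delta_pos":[29,-5,0],"turn":0.008},{"claw":5,"delta_pos":[29,-5.5,0],"turn":0.008},{"claw":5,"delta_pos":[29,-5.5,0],"turn":0.008},{"claw":5,"delta_pos":[29,-5.5,0],"turn":0.008},{"claw":5,"delta_pos":[29,-6,0],"turn":0.008}]}}

```text
clock: 4.48
eef_pos: [505.9, 172.3, 100.9]
tcp_rot: [-3.139, 0.001, 1.587]
contact_force: [0.4, -0.5, -2.2]
opening: 0.148
grasp_force: 58.8
```

Call:
{"api": "step_arm", "payload": {"motion": [{"claw":5,"delta_pos":[27,-6,0],"turn":0.008},{"claw":5,"delta_pos":[26,-6,0],"turn":0.004},{"claw":5,"delta_pos":[0,0,0],"turn":0},{"claw":5,"delta_pos":[0,0,0],"turn":0},{"claw":5,"delta_pos":[0,0,0],"turn":0},{"claw":5,"delta_pos":[0,0,0],"turn":0}]}}

```text
clock: 4.98
eef_pos: [494.4, 223.1, 101.6]
tcp_rot: [-3.14, 0.001, 1.575]
contact_force: [0.2, -0.1, -2.8]
opening: 0.146
grasp_force: 58.9
```

Run:
```python
from m import *
np.set_printoptions(precision=2,suppress=True)
s=sense();print(s['eef_pos'],s['tcp_rot'],s['contact_force'])
w=shot('wrist','w2');t=shot('top','t2');c=shot('scene','s2')
o=np.zeros((480,800,3),np.uint8)
o[:,:400]=w['img'][:,120:520]
o[:240,400:]=cv2.resize(t['img'][150:290,80:260],(320,240))[:, :].repeat(1,0) if 0 else cv2.resize(t['img'][150:270,70:270],(400,240))
o[240:,400:]=cv2.resize(c['img'][220:340,370:570],(400,240))
cv2.imwrite('pics/c2.png',o[:,:,::-1])
```

```text
[494.4  223.11 101.62] [-3.14  0.    1.58] [ 0.16 -0.12 -2.76]
```

View pics/c2.png

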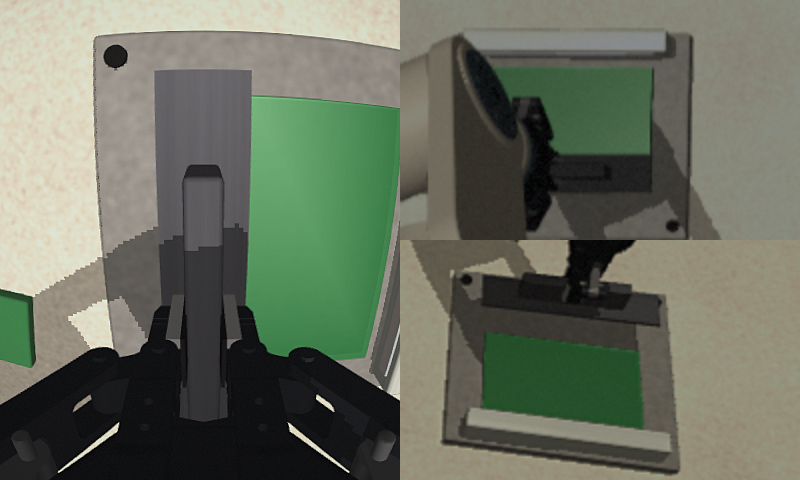

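The views show the straightedge held level above the board. In the wrist picture its +y end corners are at (275,71) and (371,70).

Run:
```python
from m import *
np.set_printoptions(precision=2,suppress=True)
w=load('w2');t=load('t2');c=load('s2')
for z in(78,82,86):
    a=onz(w,274.7,70.5,z,True);b=onz(w,371.5,69.5,z,True);r=onz(w,324.5,165.,z+35,True);print(z,a,b,np.linalg.norm(a-b),r)
# -y end near-slab corner: top pic crop (653,191 of 400x240 x2 scale) ; scene crop
print(tri(ray(t,70+(652-400)/2,150+191/2),ray(c,370+(483-400)/2,220+(304-240)/2)))
print(onz(t,70+(652-400)/2,150+191/2,82))
for q in((483,277),(482,305),(659,325),(661,297)): print(onz(c,370+(q[0]-400)/2,220+(q[1]-240)/2,82))
```

```text
78 [473.2  326.36  78.  ] [513.26 326.92  78.  ] 40.057695776101156 [493.86 290.25 113.  ]
82 [473.72 325.83  82.  ] [512.75 326.38  82.  ] 39.03715900798242 [493.85 290.74 117.  ]
86 [474.24 325.29  86.  ] [512.25 325.83  86.  ] 38.016622239863736 [493.83 291.24 121.  ]
(array([480.04, 134.89,  25.06]), [np.float64(0.06520648615168166), np.float64(0.06520648615171497)])
[476.35 123.    82.  ]
[479.54 125.85  82.  ]
[517.92 126.19  82.  ]
[515.33 323.95  82.  ]
[477.24 328.61  82.  ]
```

Call:
{"api": "step_arm", "payload": {"motion": [{"claw":5,"delta_pos":[2.5,1.5,20],"turn":0.005},{"claw":5,"delta_pos":[0,0,20],"turn":0},{"claw":5,"delta_pos":[0,0,8],"turn":0},{"claw":5,"delta_pos":[0,0,4],"turn":0},{"claw":5,"delta_pos":[0,0,0],"turn":0},{"claw":5,"delta_pos":[0,0,0],"turn":0},{"claw":5,"delta_pos":[0,0,0],"turn":0}]}}

```text
clock: 5.72
eef_pos: [496.8, 226.8, 51.1]
tcp_rot: [3.14, -0.001, 1.571]
contact_force: [-0.6, -0.0, -3.5]
opening: 0.152
grasp_force: 58.8
```

Call:
{"api": "step_arm", "payload": {"motion": [{"claw":5,"delta_pos":[0,0,3],"turn":0},{"claw":5,"delta_pos":[0,0,2],"turn":0},{"claw":5,"delta_pos":[0,0,1],"turn":0},{"claw":5,"delta_pos":[0,0,0],"turn":0},{"claw":5,"delta_pos":[0,0,0],"turn":0}]}}

```text
clock: 6.13
eef_pos: [496.1, 226.6, 44.2]
tcp_rot: [-3.141, 0.0, 1.571]
contact_force: [0.1, 0.3, -2.8]
opening: 0.148
grasp_force: 58.8
```

Call:
{"api": "step_arm", "payload": {"motion": [{"claw":5,"delta_pos":[0,0,1],"turn":0},{"claw":5,"delta_pos":[0,0,1],"turn":0},{"claw":5,"delta_pos":[0,0,0],"turn":0},{"claw":5,"delta_pos":[0,0,0],"turn":0}]}}

```text
clock: 6.47
eef_pos: [496.3, 226.7, 42.3]
tcp_rot: [3.141, -0.0, 1.571]
contact_force: [0.2, -0.4, -1.8]
opening: 0.143
grasp_force: 59.1
```

Call:
{"api": "step_arm", "payload": {"motion": [{"claw":5,"delta_pos":[0,0,1],"turn":0},{"claw":5,"delta_pos":[0,0,0],"turn":0},{"claw":5,"delta_pos":[0,0,0],"turn":0}]}}

```text
clock: 6.72
eef_pos: [496.3, 226.7, 42.3]
tcp_rot: [3.141, -0.0, 1.571]
contact_force: [-3.3, -1.4, 12.2]
opening: 0.149
grasp_force: 60.9
```

Call:
{"api": "step_arm", "payload": {"force": 25, "motion": [{"claw":5,"delta_pos":[0,1,0],"turn":0},{"claw":5,"delta_pos":[0,1,0],"turn":0},{"claw":5,"delta_pos":[0,0,0],"turn":0},{"claw":5,"delta_pos":[0,0,0],"turn":0}]}}

```text
clock: 7.05
eef_pos: [497.1, 226.7, 42.3]
tcp_rot: [-3.14, 0.0, 1.57]
contact_force: [-9.4, -0.0, 16.4]
opening: 0.15
grasp_force: 61.6
```

Call:
{"api": "step_arm", "payload": {"motion": [{"claw":5,"delta_pos":[0,0,-0.7],"turn":0},{"claw":5,"delta_pos":[0,0,0],"turn":0},{"claw":5,"delta_pos":[0,0,0],"turn":0}]}}

```text
clock: 7.3
eef_pos: [497.6, 226.7, 42.3]
tcp_rot: [-3.14, 0.0, 1.571]
contact_force: [-5.8, -0.6, 7.7]
opening: 0.144
grasp_force: 60.5
```

Call:
{"api": "step_arm", "payload": {"motion": [{"claw":5,"delta_pos":[0,0.7,0],"turn":0},{"claw":5,"delta_pos":[0,0.7,0],"turn":0},{"claw":5,"delta_pos":[0,0,0],"turn":0},{"claw":5,"delta_pos":[0,0,0],"turn":0}]}}

```text
clock: 7.63
eef_pos: [497.7, 226.6, 42.3]
tcp_rot: [-3.138, 0.0, 1.57]
contact_force: [-11.0, 1.7, 13.2]
opening: 0.146
grasp_force: 61.3
```

Run:
```python
from m import *
s=sense();print(s['eef_pos'],s['tcp_rot'],s['contact_force'],s['wrist_torque'])
w=shot('wrist','w3')
cv2.imwrite('pics/c3.png',w['img'][:,:,::-1])
```

```text
[497.66908745 226.64210843  42.29806542] [-3.13791599e+00  4.54351196e-04  1.57023776e+00] [-10.9501582    1.6684862   13.20294022] [ 0.28897702  1.80957636 -0.03219903]
```

View pics/c3.png

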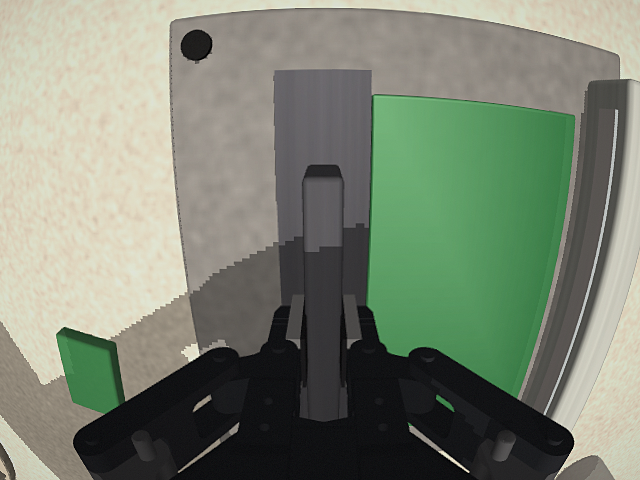

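The wrist view shows the straightedge lying next to the slab, its edge at column ≈370 and the slab edge at ≈372 (row 96), so it is nearly or fully touching. I'll measure the gap.

Run:
```python
from m import *
np.set_printoptions(precision=2,suppress=True)
w=load('w3');I=w['img'].astype(int)
for r in(105,130,160,190,215,250,280):
    print(r,[(k,*I[r,k]) for k in range(367,376)] if r in(105,190) else '')
    g=(I[r,:,1]-I[r,:,0]); k=355+np.where(g[355:]>25)[0][0]
    gr=g[k-6:k+6]
    L=np.abs(np.diff(I[r,255:300].sum(1)));l=255+np.argmax(L)+.5
    S=onz(w,k-.5,r,24,True); B=onz(w,l,r,21,True); print(k,l,S[:2],B[:2],'gap',S[0]-B[0]-40)
a=onz(w,274.5,69.5,21,True);b=onz(w,371.5,69.5,21,True);c=onz(w,373,95,24,True);print(a,b,b-a,'slab corner',c)
```

```text
105 [(367, np.int64(101), np.int64(98), np.int64(101)), (368, np.int64(101), np.int64(101), np.int64(104)), (369, np.int64(104), np.int64(100), np.int64(106)), (370, np.int64(106), np.int64(102), np.int64(107)), (371, np.int64(69), np.int64(74), np.int64(71)), (372, np.int64(31), np.int64(72), np.int64(37)), (373, np.int64(65), np.int64(123), np.int64(74)), (374, np.int64(112), np.int64(174), np.int64(118)), (375, np.int64(118), np.int64(181), np.int64(124))]
372 273.5 [516.42 314.95] [476.62 315.16] gap -0.20106046893357643
130 
372 274.5 [516.55 304.69] [476.88 304.67] gap -0.3344797998944955
160 
371 274.5 [516.36 292.31] [476.61 292.04] gap -0.24804814396804886
190 [(367, np.int64(97), np.int64(94), np.int64(96)), (368, np.int64(101), np.int64(96), np.int64(100)), (369, np.int64(86), np.int64(82), np.int64(86)), (370, np.int64(27), np.int64(58), np.int64(34)), (371, np.int64(50), np.int64(108), np.int64(60)), (372, np.int64(78), np.int64(141), np.int64(89)), (373, np.int64(115), np.int64(181), np.int64(123)), (374, np.int64(106), np.int64(168), np.int64(113)), (375, np.int64(106), np.int64(169), np.int64(113))]
370 275.5 [516.25 279.71] [476.67 279.17] gap -0.41829466763562095
215 
370 277.5 [516.58 268.91] [477.17 268.15] gap -0.5878036144617909
250 
368 265.5 [516.28 253.12] [471.1  252.02] gap 5.180467691509477
280 
367 280.5 [516.42 238.7 ] [477.24 237.31] gap -0.821300755426023
[477.16 330.14  21.  ] [516.72 330.05  21.  ] [39.56 -0.09  0.  ] slab corner [517.   319.09  24.  ]
```

The measured gap is about 0 along the whole visible edge, and the overhang is 11 mm (10 ideal), so it is flush and centred. Releasing.

Call:
{"api": "step_arm", "payload": {"motion": [{"claw":5,"delta_pos":[0,-0.4,-0.7],"turn":0},{"claw":5,"delta_pos":[0,0,0],"turn":0},{"claw":25,"delta_pos":[0,0,0],"turn":0},{"claw":35,"delta_pos":[0,0,0],"turn":0},{"claw":45,"delta_pos":[0,0,0],"turn":0},{"claw":45,"delta_pos":[0,0,-10],"turn":0},{"claw":45,"delta_pos":[0,0,-20],"turn":0},{"claw":45,"delta_pos":[0,0,-30],"turn":0}]}}

```text
clock: 8.35
eef_pos: [498.0, 226.0, 102.1]
tcp_rot: [-3.138, 0.002, 1.571]
contact_force: [-0.4, 0.1, 0.3]
opening: 0.522
grasp_force: 0.0
```

Call:
{"api": "step_arm", "payload": {"motion": [{"claw":45,"delta_pos":[0,0,-40],"turn":0},{"claw":45,"delta_pos":[0,0,-40],"turn":0},{"claw":0,"delta_pos":[0,0,-10],"turn":0},{"claw":0,"delta_pos":[0,0,0],"turn":0},{"claw":0,"delta_pos":[0,0,0],"turn":0}]}}

```text
clock: 8.77
eef_pos: [499.5, 226.7, 193.6]
tcp_rot: [3.14, -0.001, 1.571]
contact_force: [0.1, -0.3, -0.4]
opening: 0.106
grasp_force: 0.0
```

Run:
```python
from m import *
np.set_printoptions(precision=2,suppress=True)
s=sense();print(s['eef_pos'],s['tcp_rot'],s['contact_force'])
w=shot('wrist','w4')
```

```text
[499.54 226.72 193.57] [ 3.14 -0.    1.57] [ 0.15 -0.31 -0.4 ]
```

View pics/w4.png

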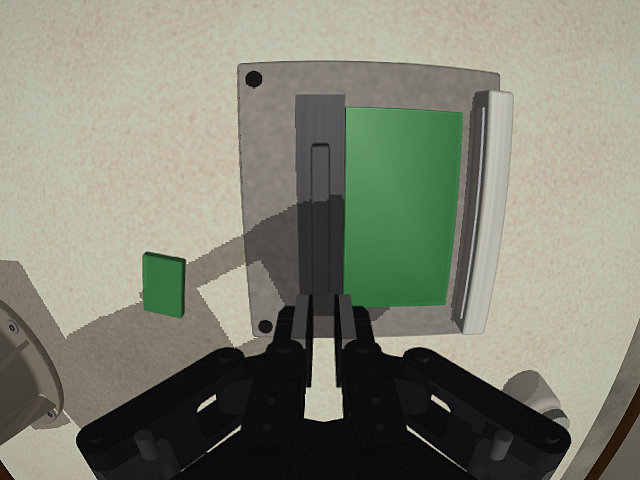

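The wrist view confirms the straightedge is released and flush against the slab: edge column 345 at both row 108 and row 300. The sample, the jar and the rest look undisturbed. Next is the timer.

```bash
python3 plan.py 552 -226 190 1.51 30
```

```text
[498.8 226.4 192.3] 1.571 n 16
[-28.3, 3.3, 0.1] 0.004
[-28.3, 3.4, 0.1] 0.004
[-28.2, 3.5, 0.1] 0.004
[-28.2, 3.7, 0.1] 0.004
[-28.2, 3.8, 0.1] 0.004
[-28.2, 3.9, 0.1] 0.004
[-28.2, 4.0, 0.1] 0.004
[-28.2, 4.1, 0.1] 0.004
[-28.2, 4.2, 0.1] 0.004
[-28.1, 4.3, 0.1] 0.004
[-28.1, 4.4, 0.1] 0.004
[-28.1, 4.5, 0.1] 0.004
[-28.1, 4.6, 0.1] 0.004
[-28.1, 4.7, 0.1] 0.004
[-28.1, 4.8, 0.1] 0.004
[-28.0, 4.9, 0.1] 0.004
F [-1.1564149  -0.12818782 -0.30152804] open 1.963192038345008 0.0 t 8.8167
```

Call:
{"api": "step_arm", "payload": {"motion": [{"claw":0,"delta_pos":[-28,3.5,0],"turn":0.004},{"claw":0,"delta_pos":[-28,3.5,0],"turn":0.004},{"claw":0,"delta_pos":[-28,3.5,0],"turn":0.004},{"claw":0,"delta_pos":[-28,3.5,0],"turn":0.004},{"claw":0,"delta_pos":[-28,4,0],"turn":0.004},{"claw":0,"delta_pos":[-28,4,0],"turn":0.004},{"claw":0,"delta_pos":[-28,4,0],"turn":0.004},{"claw":0,"delta_pos":[-28,4,0],"turn":0.004}]}}

```text
clock: 9.48
eef_pos: [524.9, 0.8, 190.7]
tcp_rot: [-3.138, 0.0, 1.539]
contact_force: [0.5, 1.1, -0.6]
opening: -0.0
grasp_force: 0.0
```

Call:
{"api": "step_arm", "payload": {"motion": [{"claw":0,"delta_pos":[-28,4,0],"turn":0.004},{"claw":0,"delta_pos":[-28,4.5,0],"turn":0.004},{"claw":0,"delta_pos":[-28,4.5,0],"turn":0.004},{"claw":0,"delta_pos":[-28,4.5,0],"turn":0.004},{"claw":0,"delta_pos":[-28,4.5,0],"turn":0.004},{"claw":0,"delta_pos":[-28,4.5,0],"turn":0.004},{"claw":0,"delta_pos":[0,0,0],"turn":0},{"claw":0,"delta_pos":[0,0,0],"turn":0}]}}

```text
clock: 10.15
eef_pos: [544.4, -167.6, 190.7]
tcp_rot: [-3.138, -0.001, 1.512]
contact_force: [-0.4, -0.1, -0.6]
opening: 0.0
grasp_force: 0.0
```

```bash
python3 - <<'E'
from m import *
w=shot('wrist','w5')
s=sense();p=s['eef_pos']
for q in((554.1,-233.7,124),(555.4,-209.9,125),(552.8,-257.5,125),tuple(p-[0,0,8])):print(proj(w,q,True))
E
python3 plan.py 552 -226 160 1.51 30
```

```text
[345.30932837 355.4605583 ]
[346.28642792 325.96677171]
[344.47716383 383.4591896 ]
[324.73073317 313.13757025]
[ 544.3 -166.6  190.9] 1.513 n 3
[-19.6, 3.7, 10.3] 0.001
[-19.6, 3.7, 10.3] 0.001
[-19.6, 3.7, 10.3] 0.001
F [-0.29142512  0.45053963 -0.06831353] open -0.13266806778399753 0.0 t 10.2
```

View pics/w5.png

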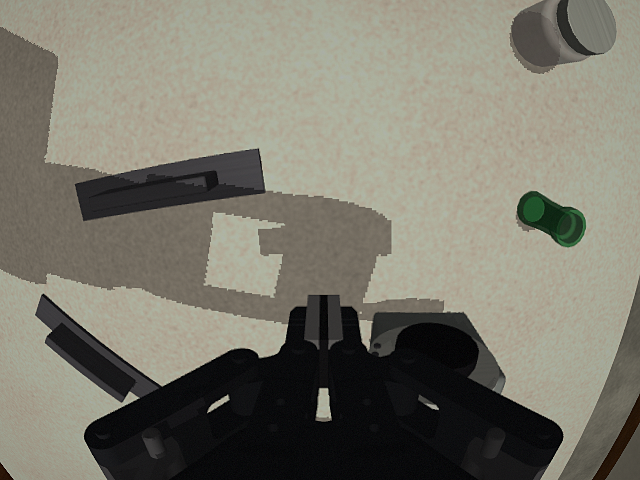

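The wrist view shows the fingers closed and the large timer's disc at (430,350). The bar is hidden under the fingers, so I'm using the triangulated bar position.

Call:
{"api": "step_arm", "payload": {"motion": [{"claw":0,"delta_pos":[-20,4,8],"turn":0},{"claw":0,"delta_pos":[-20,4,8],"turn":0},{"claw":0,"delta_pos":[-18.5,5,8],"turn":0},{"claw":0,"delta_pos":[0,0,12],"turn":0},{"claw":0,"delta_pos":[0,0,6],"turn":0},{"claw":0,"delta_pos":[0,0,0],"turn":0},{"claw":0,"delta_pos":[0,0,0],"turn":0}]}}

```text
clock: 10.78
eef_pos: [554.6, -224.3, 150.0]
tcp_rot: [-3.14, -0.001, 1.516]
contact_force: [-0.2, 0.1, 0.5]
opening: -0.001
grasp_force: 0.0
```

Call:
{"api": "step_arm", "payload": {"motion": [{"claw":0,"delta_pos":[0,0,3],"turn":0},{"claw":0,"delta_pos":[0,0,3],"turn":0},{"claw":0,"delta_pos":[0,0,2],"turn":0},{"claw":0,"delta_pos":[0,0,0],"turn":0},{"claw":0,"delta_pos":[0,0,0],"turn":0}]}}

```text
clock: 11.2
eef_pos: [555.1, -225.7, 142.7]
tcp_rot: [-3.142, -0.0, 1.515]
contact_force: [0.8, -0.2, 0.4]
opening: -0.003
grasp_force: 0.0
```

Call:
{"api": "step_arm", "payload": {"motion": [{"claw":0,"delta_pos":[0,-0.5,2],"turn":0},{"claw":0,"delta_pos":[0,-0.5,2],"turn":0},{"claw":0,"delta_pos":[0,-0.5,2],"turn":0},{"claw":0,"delta_pos":[0,0,0],"turn":0},{"claw":0,"delta_pos":[0,0,0],"turn":0}]}}

```text
clock: 11.62
eef_pos: [553.5, -225.8, 137.3]
tcp_rot: [-3.141, -0.0, 1.515]
contact_force: [-3.3, 0.9, 9.1]
opening: 0.0
grasp_force: 4.4
```

Call:
{"api": "step_arm", "payload": {"motion": [{"claw":0,"delta_pos":[0,-0.7,2],"turn":0},{"claw":0,"delta_pos":[0,-0.7,2],"turn":0},{"claw":0,"delta_pos":[0,-0.6,2],"turn":0},{"claw":0,"delta_pos":[0,-0.5,2],"turn":0},{"claw":0,"delta_pos":[0,0,0],"turn":0},{"claw":0,"delta_pos":[0,0,0],"turn":0}]}}

```text
clock: 12.12
eef_pos: [550.2, -225.5, 128.8]
tcp_rot: [-3.14, -0.0, 1.515]
contact_force: [-4.9, 1.1, 7.5]
opening: 0.001
grasp_force: 3.6
```

Call:
{"api": "step_arm", "payload": {"motion": [{"claw":0,"delta_pos":[0,-0.5,3],"turn":0},{"claw":0,"delta_pos":[0,-0.5,3],"turn":0},{"claw":0,"delta_pos":[0,-0.4,3],"turn":0},{"claw":0,"delta_pos":[0,-0.3,3],"turn":0},{"claw":0,"delta_pos":[0,0,0],"turn":0},{"claw":0,"delta_pos":[0,0,0],"turn":0}]}}

```text
clock: 12.62
eef_pos: [548.5, -225.5, 116.8]
tcp_rot: [-3.14, -0.0, 1.515]
contact_force: [-5.5, 1.1, 8.2]
opening: -0.002
grasp_force: 4.2
```

Call:
{"api": "step_arm", "payload": {"motion": [{"claw":0,"delta_pos":[0,-0.2,3],"turn":0},{"claw":0,"delta_pos":[0,0,3],"turn":0},{"claw":0,"delta_pos":[0,0,3],"turn":0},{"claw":0,"delta_pos":[0,0.2,3],"turn":0},{"claw":0,"delta_pos":[0,0.3,3],"turn":0},{"claw":0,"delta_pos":[0,0,0],"turn":0},{"claw":0,"delta_pos":[0,0,0],"turn":0}]}}

```text
clock: 13.2
eef_pos: [549.2, -225.6, 101.7]
tcp_rot: [-3.141, -0.0, 1.515]
contact_force: [-4.3, 0.2, 5.4]
opening: -0.001
grasp_force: 2.6
```

Call:
{"api": "step_arm", "payload": {"motion": [{"claw":0,"delta_pos":[0,0.4,3],"turn":0},{"claw":0,"delta_pos":[0,0.5,3],"turn":0},{"claw":0,"delta_pos":[0,0.6,3],"turn":0},{"claw":0,"delta_pos":[0,0.6,3],"turn":0},{"claw":0,"delta_pos":[0,0,0],"turn":0},{"claw":0,"delta_pos":[0,0,0],"turn":0}]}}

```text
clock: 13.7
eef_pos: [550.9, -225.7, 90.0]
tcp_rot: [-3.14, -0.0, 1.515]
contact_force: [-7.2, 0.1, 9.8]
opening: 0.0
grasp_force: 5.0
```

Call:
{"api": "step_arm", "payload": {"motion": [{"claw":0,"delta_pos":[0,0.5,2],"turn":0},{"claw":0,"delta_pos":[0,0.5,2],"turn":0},{"claw":0,"delta_pos":[0,0,0],"turn":0}]}}

```text
clock: 13.95
eef_pos: [552.1, -225.8, 85.9]
tcp_rot: [-3.14, 0.0, 1.515]
contact_force: [-5.7, -0.5, 8.7]
opening: 0.001
grasp_force: 4.4
```

Call:
{"api": "step_arm", "payload": {"motion": [{"claw":0,"delta_pos":[0,0.5,2],"turn":0},{"claw":0,"delta_pos":[0,0.5,1],"turn":0},{"claw":0,"delta_pos":[0,0,0],"turn":0}]}}

```text
clock: 14.2
eef_pos: [553.5, -225.9, 83.0]
tcp_rot: [-3.141, 0.0, 1.515]
contact_force: [-4.0, -0.4, 8.1]
opening: -0.002
grasp_force: 3.6
```

Call:
{"api": "step_arm", "payload": {"motion": [{"claw":0,"delta_pos":[0,0.5,2],"turn":0},{"claw":0,"delta_pos":[0,0,0],"turn":0},{"claw":0,"delta_pos":[0,0,0],"turn":0}]}}

```text
clock: 14.45
eef_pos: [554.1, -225.9, 81.0]
tcp_rot: [-3.141, 0.0, 1.515]
contact_force: [-4.3, -0.2, 6.3]
opening: 0.0
grasp_force: 3.1
```

Call:
{"api": "step_arm", "payload": {"motion": [{"claw":0,"delta_pos":[0,0.5,2],"turn":0},{"claw":0,"delta_pos":[0,0,0],"turn":0},{"claw":0,"delta_pos":[0,0,0],"turn":0}]}}

```text
clock: 14.7
eef_pos: [554.7, -226.0, 79.0]
tcp_rot: [-3.141, 0.0, 1.515]
contact_force: [-3.9, -0.2, 6.2]
opening: 0.006
grasp_force: 3.0
```

Call:
{"api": "step_arm", "payload": {"motion": [{"claw":0,"delta_pos":[0,0.5,2],"turn":0},{"claw":0,"delta_pos":[0,0,0],"turn":0},{"claw":0,"delta_pos":[0,0,0],"turn":0}]}}

```text
clock: 14.95
eef_pos: [555.3, -226.1, 77.1]
tcp_rot: [-3.141, 0.0, 1.515]
contact_force: [-3.4, -0.2, 7.0]
opening: 0.001
grasp_force: 3.3
```

Run:
```python
from m import *
s=sense();print(s['eef_pos'],s['contact_force'],s['clock'])
t=shot('top','t6');c=shot('scene','s6')
o=np.zeros((400,800,3),np.uint8)
o[:,:400]=cv2.resize(c['img'][190:310,170:290],(400,400),interpolation=cv2.INTER_CUBIC)
o[:,400:]=cv2.resize(t['img'][130:250,320:440],(400,400),interpolation=cv2.INTER_CUBIC)
cv2.imwrite('pics/c6.png',o[:,:,::-1])
```

```text
[ 555.2708392  -226.06405327   77.10959039] [-3.43080178 -0.17809318  6.97897848] 14.95
```

View pics/c6.png

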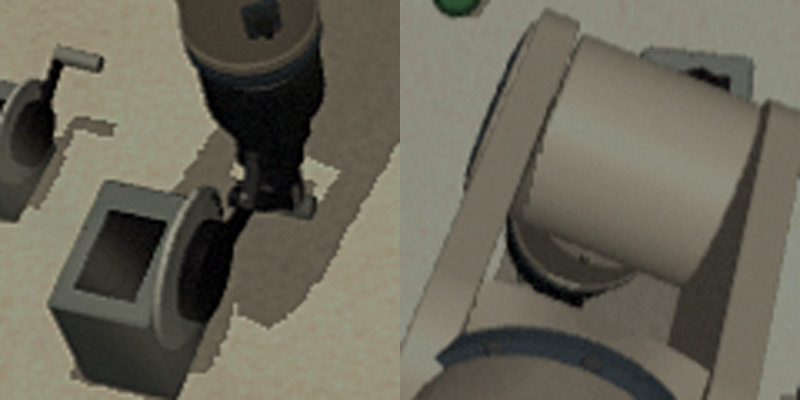

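The scene crop shows the tips on the bar, with the bar's free end cap at crop (305,207), which is pixel (261.5,252.1). I'll get the bar height from that end cap.

Run:
```python
from m import *
np.set_printoptions(precision=1,suppress=True)
c=load('s6');s0=load('scene0')
def onplane(d,u,v,y):
    o,r=ray(d,u,v);return o+r*(y-o[1])/r[1]
# vertical line assumption: ray vs plane x=const (camera looks along -x), x known 555.6
def onx(d,u,v,x):
    o,r=ray(d,u,v);return o+r*(x-o[0])/r[0]
print('rest cap',onx(s0,261.2,237.7,555.4),'now',onx(c,261.5,252.1,555.4),onx(c,261.5,252.1,552))
for j in(.7,.75,.8,.85): print(j,90+85*np.sin(.4-j),proj(c,[555.4+78.3-85*np.cos(.4-j),-209.,90+85*np.sin(.4-j)]))
print(proj(s0,[555.4,-209.,123.1]))
a=[cv2.resize(d['img'][222:270,228:276],(384,384),interpolation=cv2.INTER_CUBIC) for d in(s0,c)]
cv2.imwrite('pics/c7.png',np.hstack(a)[:,:,::-1])
```

```text
rest cap [ 555.4 -208.9  125.3] now [ 555.4 -214.7   63.1] [ 552.  -216.1   57.3]
0.7 64.88078243378615 [264.1 250.9]
0.75 60.85368636628664 [264.1 252.3]
0.8 56.899440903764706 [264.2 253.8]
0.85 53.027929600545434 [264.2 255.3]
[261.3 238.2]
```

View pics/c7.png

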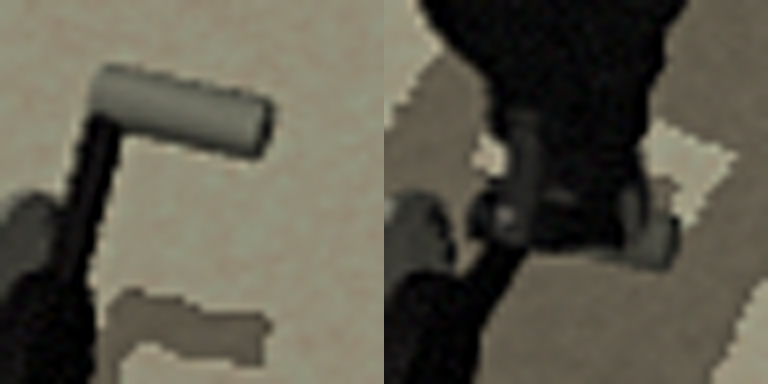

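Compared with the rest picture, the cap's lower corner moved (+22,+110)/8 px. That puts the dial at ≈0.74–0.76, which agrees with the tip height (77.1 − 8 = 69, against 66 at the click). I need about 3 mm more.

Call:
{"api": "step_arm", "payload": {"motion": [{"claw":0,"delta_pos":[0,0.4,1.5],"turn":0},{"claw":0,"delta_pos":[0,0,0],"turn":0},{"claw":0,"delta_pos":[0,0,0],"turn":0}]}}

```text
clock: 15.3
eef_pos: [555.6, -226.1, 75.7]
tcp_rot: [-3.141, 0.0, 1.515]
contact_force: [-3.4, -0.9, 7.5]
opening: 0.001
grasp_force: 3.7
```

Call:
{"api": "step_arm", "payload": {"motion": [{"claw":0,"delta_pos":[0,0.4,1.5],"turn":0},{"claw":0,"delta_pos":[0,0,0],"turn":0},{"claw":0,"delta_pos":[0,0,0],"turn":0},{"claw":0,"delta_pos":[0,0,0],"turn":0}]}}

```text
clock: 15.63
eef_pos: [556.0, -226.1, 74.3]
tcp_rot: [-3.141, 0.0, 1.515]
contact_force: [-4.2, 0.0, 8.4]
opening: 0.006
grasp_force: 4.1
```

Run:
```python
from m import *
np.set_printoptions(precision=2,suppress=True)
s=sense();print(s['eef_pos'],s['contact_force'],s['clock'])
c=shot('scene','s8');b=load('s6');s0=load('scene0')
# shift of cap's lower-right corner between frames by template match
t=b['img'][250:258,255:266]
for d in(b,c):
    I=cv2.resize(d['img'],None,fx=4,fy=4,interpolation=cv2.INTER_CUBIC);q=cv2.resize(b['img'],None,fx=4,fy=4,interpolation=cv2.INTER_CUBIC)[988:1036,1020:1068]
    r=cv2.matchTemplate(I[960:1080,990:1100],q,cv2.TM_CCOEFF_NORMED);_,v,_,l=cv2.minMaxLoc(r);print(v,(np.array(l)+[990,960]-[1020,988])/4)
```

```text
[ 556.03 -226.11   74.28] [-4.24  0.01  8.36] 15.6333
1.0 [0. 0.]
0.9883060455322266 [0. 1.]
```

Call:
{"api": "step_arm", "payload": {"motion": [{"claw":0,"delta_pos":[0,0.2,0.6],"turn":0},{"claw":0,"delta_pos":[0,0,0],"turn":0},{"claw":0,"delta_pos":[0,0,0],"turn":0},{"claw":0,"delta_pos":[0,0,0],"turn":0},{"claw":0,"delta_pos":[0,0,0],"turn":0}]}}

```text
clock: 16.1
eef_pos: [556.2, -226.1, 73.8]
tcp_rot: [-3.141, 0.0, 1.515]
contact_force: [-4.4, -0.3, 8.3]
opening: 0.0
grasp_force: 4.3
```

```bash
python3 -c "
from rig import *
print(sign_off())"
```

```text
the job is handed in; nothing more can be done
None
```

I laid the straightedge flush along the slab's near edge, about 1 mm off centre, and let go of it. The dial is held at about the third click: the tips stand 65.8 mm above the table (66 mm nominal), with about 9.4 N at the bar. I handed the job in at about 16 s; nothing else was touched.

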